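# Unhook a tangled S-hook and medallion and bin each with its own kind

## Robot

A 7-joint arm with a two-finger parallel gripper is mounted at the origin on the work surface. World frame = base frame: x ahead of the robot, y to its left, z up, the work surface at z = 0. Lengths are in m, angles in rad, forces in N, time in s.
With the tool pointing down it reaches from about 0.4 to 0.85 m from the base axis. Payload 4.4 kg.
Tool frame: the origin (TCP) lies between the finger pads; the fingertips stand 11 mm ahead of it and the grasp point (between the pads) lies 8 mm behind it (env.nose_length is the distance from the TCP to the fingertips, in m); z points along the fingers, y is the direction in which the jaws open and shut (so a half turn about z gives the same grasp; the last joint's range is limited). The gripper opens to 94 mm and grips with 3 to 60 N. Pads are 16 mm wide; open, the fingers measure 119 mm over their backs; the gripper's body (75 mm by 177 mm) begins 78 mm behind the grasp point.
Start: joints at [1.232, 0.628, 0.038, 1.517, -0.027, 0.996, -0.02], TCP at [0.175, -0.626, 0.216] pointing down, gripper open.
Joint ranges: [-3.06, 3.06], [-0.37, 2.12], [-1.25, 1.32], [0.18, 2.47], [-1.1, 4.24], [0.23, 1.98], [-2.94, 2.94]. Speed limits (rad/s): [2.57, 2.57, 3.14, 3.14, 3.14, 3.14, 3.14].

## Interface

Orientations are given as a unit quaternion [w, x, y, z].
In Python, from cell import env gives the robot as it stands.
- The arm moves only by the tool send_rows, never from a script. Its argument "steps" is one flat list of numbers, 4 for each row, row after row: the shift along the world's x, y, z in m, then the turn about the world's z in rad. A call has 1 to 12 rows; each row is the pose to reach, as a shift and turn from the pose commanded when the call began; what a row does not reach only later rows make up. A row lasts 1/8 s, in which the tool goes at most 62.5 mm and 10.7 degrees, less where a joint would pass 70% of its speed; a pose out of reach is approached as far as the arm can. A call with a gripper value outside its range is refused whole. "claw" is the opening, from 0 (shut) to 1 (fully open), set as the call begins (left out, the last holds). The fingers move at their own pace and stop on an object; the grip force is fixed at half the most. Time passes only in rows, so rows that repeat a pose let the fingers close. It gives the time, the measured TCP pose, the force and the opening at its end, in the units of the state.
- env.state(): the state, without advancing time (a new reading comes with each control period).
- env.grab_frame(name): name is "scene" or "top" or "wrist"; returns (picture, depth): 384x512x3 uint8, red, green, blue; 384x512 float32, m along the optical axis (not along the pixel's ray), 0 where there is no reading.
- env.calibration(name): a dict with "camera_matrix" (3x3 intrinsics, pixels), "dist" ([k1, k2, p1, p2, k3] as OpenCV has them; the pictures are not rectified), "extrinsics" (4x4, takes a point from world to camera coordinates). Camera axes: x right, y down, z forward; pixel columns grow to the right and rows downward; lengths in m; the calibration is good to about 2 mm. A picture is of the moment at which its call begins: read the wrist's pose just before it. calibration takes no time and is no camera call; for the wrist camera it gives the pose at the moment of the call.
- env.finish_job(): hands the job in, once; it reports no verdict.
The state is a dict: "clock": time; "q": joint angles; "joint_velocities": joint speeds; "joint_torque": joint torques, N m; "tcp_pos": TCP position; "ee_rot": TCP orientation; "wrist_force": force on the tool from outside, world axes, zero at the start; "ft_torque": the same for the moment, N m; "width": finger opening in m.
Only numpy, scipy, OpenCV 4.12 (cv2) and the standard library are available. Lean on these libraries where they do the work, as an engineer would, in place of code of your own. Each camera call takes 0.05 s, during which the arm holds its last target.

## Task

An S-hook and a rosette medallion came out of the tumbler hooked together. Unhook them without forcing them, for the cast metal is soft: a small lift and a twist brings the hook's point out through the medallion's ring. Then lay the hook flat in the tub that holds the hooks and the medallion flat in the tub that holds the medallions; set both down rather than drop them, and leave everything else on the bench where it is.

Things in the scene. Friction and masses are not known exactly. Their poses are not given: they have to be found in the camera images.
- hook_mid (a point): Middle of the shank of the S-hook: flat S of round white-metal bar 7 mm thick, 129 mm long, 63 mm wide, 60 g. x runs along the straight shank (-47 to +47 mm) towards the bend caught in the medallion's ring, y lies in the plane of the S, z is its normal, upwards. It starts about 10 mm above the bench, free on both sides (25 mm either way along x) for a grasp across it.
- hook_tip (a point): Free point of the caught bend, at (29, 22, 0) mm in the frame of hook_mid, axes as there. This bend (centreline radius 14 mm) turns to +y and doubles back to this point; the other bend is the same turned half round about z. At the start the S leans 0.5 rad: the leg with this point lies on the bench under the ring's end bar, the shank passes over the bar.
- hook: The whole S-hook; origin and axes as hook_mid. Lifted or slid straight it takes the medallion along. It comes free if raised 3 mm and turned 65 degrees clockwise seen from above, about where the shank crosses the ring (x = 35 mm), while that place moves 14 mm along the shank's first +x direction: the point passes in under the bar, then the hook lifts out through the ring.
- medallion_boss (a point): Centre of the boss of the medallion: scalloped white-metal disc 64 mm across, 7 mm thick, with a round boss on its middle (26 mm across, top 20 mm above the underside) and a ring joined to its edge; 120 mm long, 250 g. Origin 13.5 mm above the underside; x points to the ring's end, z is the face's normal, upwards. The boss can be gripped from above, fingertips above the disc.
- medallion_ring (a point): Middle of the bar at the ring's far end, on which the hook is caught: 84 mm along x from the boss and 9 mm below it in the medallion's frame; axes as there. Round bar 7 mm thick, ring 69 mm across outside, 55 mm inside, its centre 31 mm from here towards the boss. At the start this end is propped 7 mm up by the hook.
- medallion: The whole medallion; origin and axes as medallion_ring.
- tub_hooks: Milky plastic tub for hooks, open on top, fixed: 210 (x) by 170 (y) by 50 mm high outside, walls and floor 4 mm. Origin: centre of its underside on the bench, z up. Three S-hooks lean on edge along y against the -x wall and fill x from -45 to -101 mm, up to 66 mm above the bench; the floor from x = -45 to 101 mm is free. The two tubs may have changed sides.
- tub_medals: Milky plastic tub for medallions, fixed, same size and frame as tub_hooks. Two medallions lean on edge along y against the -x wall and fill x from -42 to -101 mm, up to 68 mm above the bench; the floor from x = -42 to 101 mm is free.
- diamond_frame: Bystander: loose cast diamond-shaped openwork frame, 96 by 62 by 6 mm; origin under its centre.
- leaf_frame: Bystander: loose cast leaf-shaped openwork frame, 116 by 55 by 6 mm; origin under its centre.
- cutters: Bystander: flush cutters lying flat, 158 by 60 by 12 mm; origin under the middle.
- release_can: Bystander: upright metal can 52 mm across and 160 mm tall; origin at the centre of its underside.
There are look-alikes about, which are no part of the job. Of the things that look like the medallion, the largest one is meant.

How it is judged:
At the end, for the whole second after the job is handed in: The S-hook lies flat (within 20 degrees, either face up) on the floor of the tub that holds hooks and the medallion lies flat (within 20 degrees) on the floor of the tub that holds medallions: their middles inside the walls and less than 30 mm above the bench, both released and at rest (x of hook_mid in the frame of tub_hooks between -0.095 and 0.095 m and y of hook_mid in the frame of tub_hooks between -0.08 and 0.08 m and z of hook_mid in the frame of tub_hooks below 0.03 m and angle between the z axis of hook_mid and the z axis of tub_hooks, either way round below 0.35 rad and linear speed of each of hook, medallion below 0.03 m/s and angular speed of each of hook, medallion below 0.5 rad/s and x of medallion_boss in the frame of tub_medals between -0.095 and 0.095 m and y of medallion_boss in the frame of tub_medals between -0.08 and 0.08 m and z of medallion_boss in the frame of tub_medals below 0.03 m and angle between the z axis of medallion_boss and the z axis of tub_medals, either way round below 0.35 rad); the robot touches nothing.
It fails at once if the hook and the medallion are forced against each other with more than 15 N (contact force between hook and medallion above 15 N).
It fails at once if the hook is dropped or thrown (faster than 0.8 m/s out of the fingers, a fall of some 33 mm) (linear speed of hook above 0.8 m/s and contact force between the fingers and hook below 0.05 N).
It fails at once if the medallion is dropped or thrown (faster than 0.8 m/s out of the fingers, a fall of some 33 mm) (linear speed of medallion above 0.8 m/s and contact force between the fingers and medallion below 0.05 N).
It fails at once if a bystander is moved by more than 30 mm (distance of any of diamond_frame, leaf_frame, cutters, release_can from where it was at the start of the episode above 0.03 m).
It also fails if it takes over 56 s, if anything falls off the work surface, if the arm or the gripper's body presses on something with over 40 N, if the wrist force passes 120 N, or if a joint passes its speed limit or range.

## Working session

There is one attempt and no reset: what is moved stays moved. The work goes in short steps, Python scripts to look and compute and a tool call to move; the robot and the scene stay as the last step left them, time stands still between calls to the robot, and variables do not carry over. Pictures are saved under pics/ and viewed, and the job is handed in when it is done.

Besides the shell and the picture viewer there is one more tool, called after "Request:" as name(argument=value, ...), one argument or row to a line, values as JSON. send_rows: Moves the arm, as the interface text tells. Its arguments: {"type":"object","properties":{"steps":{"type":"array","items":{"type":"number"}},"claw":{"type":"number"}},"required":["steps"]}

```bash
ls; mkdir -p pics; cat > h.py <<'E'
import numpy as np, cv2
from cell import env
def grab(n):
    c=env.calibration(n); im,d=env.grab_frame(n); return im,d,c
def save(n,im): cv2.imwrite('pics/'+n+'.png',im[:,:,::-1])
def ray(c,px):
    px=np.array(px,float).reshape(-1,1,2)
    u=cv2.undistortPoints(px,np.array(c['camera_matrix']),np.array(c['dist'])).reshape(-1,2)
    E=np.array(c['extrinsics']);R=E[:3,:3];t=E[:3,3]
    return -R.T@t,(np.c_[u,np.ones(len(u))])@R
def onplane(c,px,z):
    o,d=ray(c,px); return o+d*((z-o[2])/d[:,2])[:,None]
def proj(c,P):
    E=np.array(c['extrinsics']);r,_=cv2.Rodrigues(E[:3,:3])
    return cv2.projectPoints(np.array(P,float).reshape(-1,1,3),r,E[:3,3],np.array(c['camera_matrix']),np.array(c['dist']))[0].reshape(-1,2)
def tri(c1,p1,c2,p2):
    o1,d1=ray(c1,p1);o2,d2=ray(c2,p2);out=[]
    for a,b in zip(d1,d2):
        A=np.c_[a,-b];s=np.linalg.lstsq(A,o2-o1,rcond=None)[0]
        P,Q=o1+s[0]*a,o2+s[1]*b; out.append(np.r_[(P+Q)/2,np.linalg.norm(P-Q)])
    return np.array(out)
def cloud(c,d):
    v,u=np.mgrid[:d.shape[0],:d.shape[1]]
    o,r=ray(c,np.c_[u.ravel(),v.ravel()])
    return (o+r*d.reshape(-1,1)).reshape(*d.shape,3)
E
python3 - <<'E'
from h import *
import pickle
print(env.state())
for n in ['scene','top','wrist']:
    im,d,c=grab(n); save(n+'0',im); np.savez('/tmp/'+n+'0.npz',im=im,d=d); pickle.dump(c,open('/tmp/'+n+'0.pkl','wb')); print(n,np.array(c['extrinsics']).round(3).tolist(),c['camera_matrix'],(d>0).mean())
E
```

```text
pics
{'clock': 0.0, 'q': array([ 1.23222772,  0.62931715,  0.03841689,  1.51835542, -0.02699182,
        0.99629022, -0.02000685]), 'joint_velocities': array([ 0.00099025, -0.00084862,  0.00200845,  0.00240627, -0.00087431,
       -0.00067652, -0.00108884]), 'joint_torque': array([-3.50002056e-04, -5.49722600e+01,  1.14392806e+00, -1.86637276e+01,
       -5.20618341e-02,  2.34416703e-02,  1.71858660e-04]), 'tcp_pos': array([ 0.17497673, -0.6253409 ,  0.21557645]), 'ee_rot': array([-9.16828101e-04,  9.90712408e-01,  1.35970830e-01, -1.33299555e-04]), 'wrist_force': array([-0.67911476, -0.84562989, -0.50030854]), 'ft_torque': array([ 0.07512674,  0.0064509 , -0.00442868]), 'width': 0.09390779302850108}
scene [[-0.659, 0.752, 0.015, 0.375], [0.474, 0.432, -0.767, -0.239], [-0.583, -0.499, -0.641, 1.392], [0.0, 0.0, 0.0, 1.0]] [[348.53776725   0.         256.3420876 ]
 [  0.         348.53776725 191.24942514]
 [  0.           0.           1.        ]] 0.9959564208984375
top [[0.028, -1.0, 0.008, -0.02], [-0.996, -0.028, -0.089, 0.544], [0.089, -0.005, -0.996, 1.119], [0.0, 0.0, 0.0, 1.0]] [[433.70372609   0.         247.55054467]
 [  0.         433.70372609 186.15965696]
 [  0.           0.           1.        ]] 0.9959259033203125
wrist [[0.27, -0.963, -0.002, -0.65], [-0.938, -0.264, 0.226, -0.023], [-0.219, -0.059, -0.974, 0.389], [0.0, 0.0, 0.0, 1.0]] [[324.28237518   0.         258.00367085]
 [  0.         324.28237518 195.05041052]
 [  0.           0.           1.        ]] 0.9949137369791666
```

View pics/scene0.png

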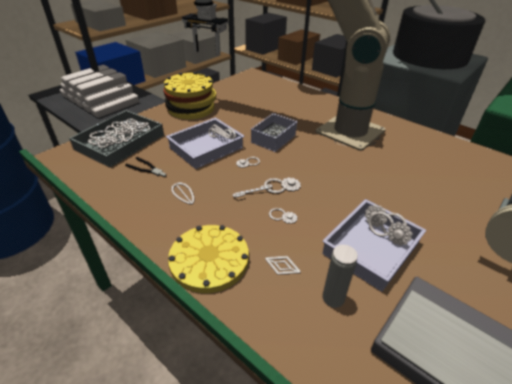

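View pics/top0.png

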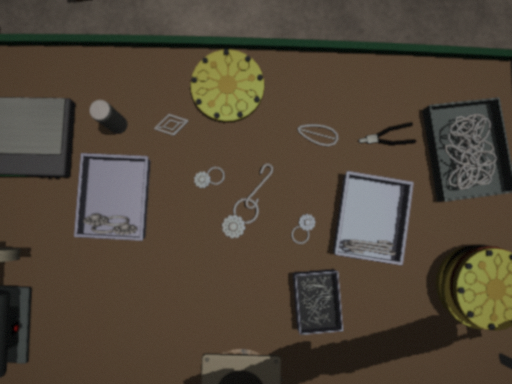

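View pics/wrist0.png

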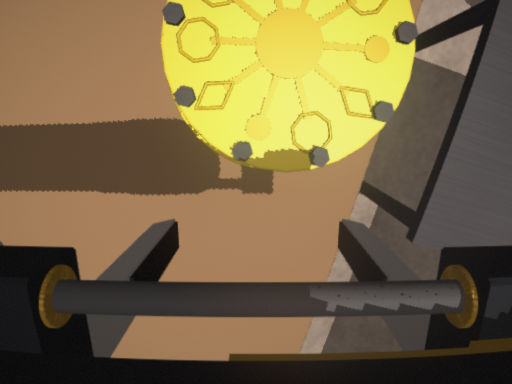

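The coupled pair is at about (245,205) in the top view. The medallion tub is at (112,197), on the +y side, and the hook tub is at (373,217), on the -y side. Next I'll get rough positions.

```bash
python3 - <<'E'
from h import *
import pickle
c=pickle.load(open('/tmp/top0.pkl','rb'));z=np.load('/tmp/top0.npz');im=z['im'];d=z['d']
cr=im[150:250,180:310]; cv2.imwrite('pics/topcrop.png',cv2.resize(cr,None,fx=6,fy=6,interpolation=cv2.INTER_CUBIC)[:,:,::-1])
px=[(233,227),(246,211),(258,190),(265,170),(112,197),(373,217),(203,180),(307,222)]
print(onplane(c,px,0.01).round(3))
tubs=dict(m=[(80,155),(148,156),(143,240),(75,237)],h=[(344,174),(412,182),(402,263),(336,257)])
for k,v in tubs.items():
    P=onplane(c,v,0.05);print(k,P.round(3).tolist(),P.mean(0).round(3))
P=cloud(c,d);print(P[227,233],P[197,112],P[200,373],P[190,258],P[200,200])
E
```

```text
[[ 0.436  0.031  0.01 ]
 [ 0.479 -0.002  0.01 ]
 [ 0.536 -0.033  0.01 ]
 [ 0.59  -0.05   0.01 ]
 [ 0.506  0.357  0.01 ]
 [ 0.472 -0.342  0.01 ]
 [ 0.559  0.115  0.01 ]
 [ 0.455 -0.165  0.01 ]]
m [[0.611, 0.436, 0.05], [0.613, 0.256, 0.05], [0.396, 0.259, 0.05], [0.398, 0.436, 0.05]] [0.505 0.347 0.05 ]
h [[0.581, -0.254, 0.05], [0.565, -0.434, 0.05], [0.355, -0.407, 0.05], [0.367, -0.235, 0.05]] [ 0.467 -0.332  0.05 ]
[0.4361021  0.03065922 0.02016171] [0.506334   0.35777493 0.00767017] [ 0.51818619 -0.34277765  0.00754098] [ 0.53706315 -0.03302727 -0.00076157] [5.05622093e-01 1.21930568e-01 1.44908990e-04]
```

View pics/topcrop.png

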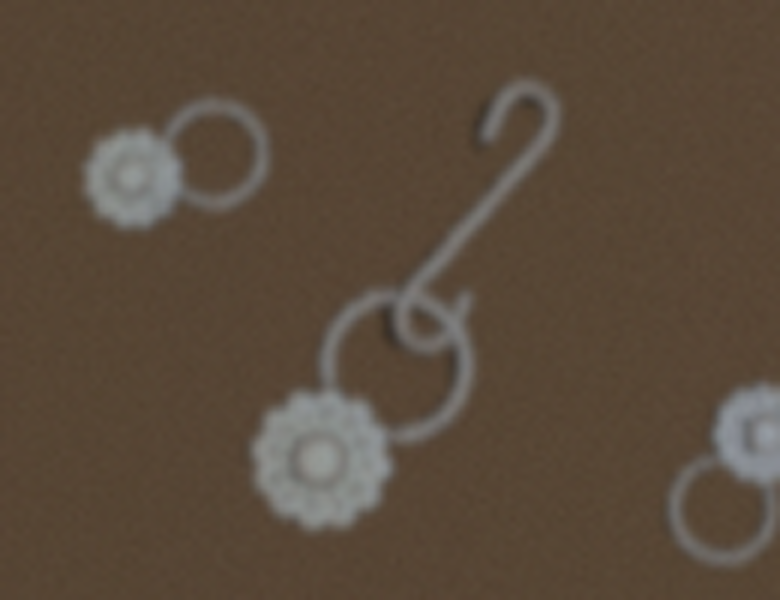

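Request:
send_rows(
  steps=[0.03,0.05,0,0.18,0.06,0.1,0,0.36,0.09,0.15,0,0.54,0.12,0.2,0,0.72,0.15,0.25,0,0.9,0.18,0.3,0,1.08,0.21,0.35,0,1.26,0.24,0.4,0,1.44,0.27,0.45,0,1.62,0.3,0.5,0,1.8,0.33,0.55,0,1.98,0.36,0.595,0,2.15],
)

```text
clock: 1.65
tcp_pos: [0.5358, -0.0292, 0.2165]
ee_rot: [0.0, 0.349, 0.937, -0.0]
wrist_force: [0.5, -1.0, 0.1]
width: 0.0937
```

```bash
cat > look.py <<'E'
import sys,pickle
from h import *
t=sys.argv[1]
for n in sys.argv[2:]:
    im,d,c=grab(n); save(n+t,im); np.savez('/tmp/'+n+t+'.npz',im=im,d=d); pickle.dump(c,open('/tmp/'+n+t+'.pkl','wb'))
s=env.state();print(round(s['clock'],2),s['tcp_pos'].round(4),s['q'].round(2),s['ee_rot'].round(4),s['wrist_force'].round(1),s['width'])
E
python3 look.py 1 wrist top
```

```text
1.75 [ 0.538  -0.024   0.2168] [ 0.4   0.52 -0.6   1.82  0.36  0.9   0.5 ] [6.000e-04 3.467e-01 9.380e-01 3.100e-03] [-0.3  0.4 -0. ] 0.09416798295132627
```

View pics/wrist1.png

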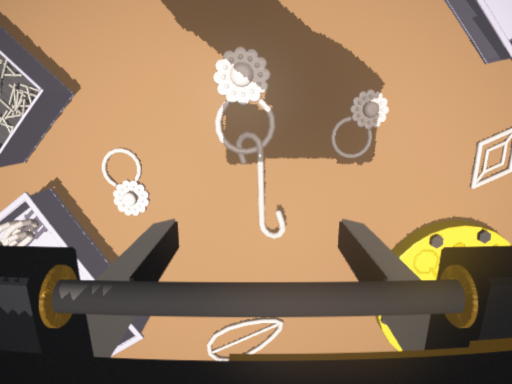

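```bash
python3 look.py 2 wrist
```

```text
1.8 [ 0.5361 -0.0277  0.2163] [ 0.4   0.52 -0.6   1.82  0.36  0.91  0.5 ] [-2.000e-04  3.494e-01  9.370e-01  1.100e-03] [-0.7 -0.9 -0.4] 0.09412461302449496
```

Request:
send_rows(
  steps=[0.015,0.015,-0.03,0,0.03,0.03,-0.06,0,0.045,0.04,-0.06,0,0.045,0.04,-0.06,0],
)

```text
clock: 2.3
tcp_pos: [0.5801, 0.0084, 0.1559]
ee_rot: [-0.0, 0.352, 0.936, -0.0]
wrist_force: [-0.2, 0.6, -0.1]
width: 0.0938
```

```bash
python3 look.py 3 wrist
```

```text
2.35 [0.5796 0.0078 0.1562] [ 0.28  0.65 -0.54  1.77  0.43  0.84  0.39] [-3.000e-04  3.524e-01  9.358e-01 -6.000e-04] [-1.2 -1.5 -0.5] 0.09444815921018639
```

View pics/wrist3.png

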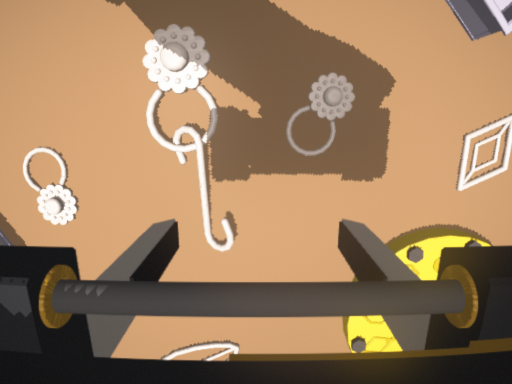

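```bash
python3 - <<'E'
from h import *
import pickle
for t in '23':
    im=np.load(f'/tmp/wrist{t}.npz')['im']; cv2.imwrite(f'pics/w{t}crop.png',cv2.resize(im[30:250,150:400],None,fx=3.2,fy=2.7*1.185,interpolation=cv2.INTER_CUBIC)[:600,:,::-1])
E
```

```text
(no output)
```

View pics/w2crop.png

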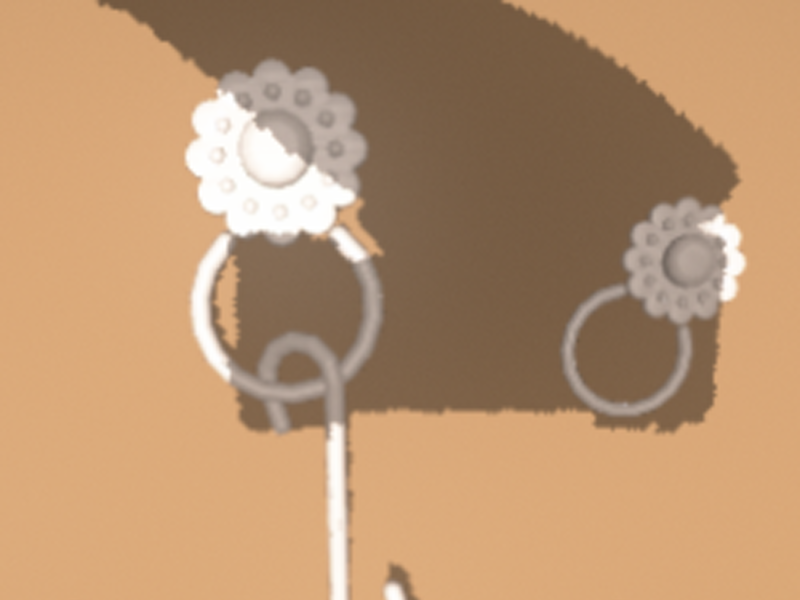

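```bash
cat > seg.py <<'E'
from h import *
import pickle
def L(n):
    z=np.load(f'/tmp/{n}.npz');return z['im'],z['d'],pickle.load(open(f'/tmp/{n}.pkl','rb'))
def metal(im):
    hsv=cv2.cvtColor(im,cv2.COLOR_RGB2HSV)
    return ((hsv[...,1]<80)&(hsv[...,2]>70)).astype(np.uint8)
E
python3 - <<'E'
from seg import *
for t in '23':
    im,d,c=L('wrist'+t);m=metal(im)
    cv2.imwrite(f'pics/m{t}.png',cv2.resize(m[:250,100:420]*255,None,fx=2,fy=2))
    P=cloud(c,d)
    for r in range(150 if t=='2' else 140,250,8):
        cs=np.where(m[r,180:290])[0]+180
        print(t,r,cs.tolist(), P[r,int(np.median(cs))].round(4) if len(cs) else '')
E
```

```text
2 150 [223, 224, 225, 226, 227, 228, 229, 230, 231, 232, 233, 234, 235, 236, 237, 238, 239, 240, 241, 242, 243, 244, 245, 246, 247, 248, 249, 250, 251, 252, 253, 254, 255, 256, 257] [ 0.5025 -0.0184  0.0098]
2 158 [233, 234, 235, 236, 237, 238, 239, 251, 252, 253, 254, 255, 256, 257] [ 0.5139 -0.0211 -0.0011]
2 166 [252, 253, 254, 255, 256, 257] [ 0.5263 -0.0176  0.0166]
2 174 [252, 253, 254, 255, 256, 257, 258] [ 0.5341 -0.0228  0.0159]
2 182 [252, 253, 254, 255, 256, 257, 258] [ 0.5415 -0.0291  0.0141]
2 190 [252, 253, 254, 255, 256, 257, 258] [ 0.5491 -0.0356  0.0117]
2 198 [252, 253, 254, 255, 256, 257, 258] [ 0.5565 -0.042   0.0114]
2 206 [253, 254, 255, 256, 257, 258] [ 0.5642 -0.0486  0.0099]
2 214 [253, 254, 255, 256, 257, 258, 270, 271, 272, 273, 274, 275] [ 0.5814 -0.0487 -0.001 ]
2 222 [253, 254, 255, 256, 257, 258, 272, 273, 274, 275, 276, 277, 278] [ 0.5908 -0.0448  0.0171]
2 230 [255, 256, 257, 258, 259, 260, 261, 273, 274, 275, 276, 277, 278, 279] [ 5.994e-01 -5.920e-02  1.000e-04]
2 238 [262, 263, 264, 265, 266, 267, 268, 269, 270, 271, 272, 273, 274] [ 0.605  -0.0627
[... 701 characters left out ...]
, 201, 202, 203, 204, 205, 206, 207] [ 0.5515 -0.0382  0.0113]
3 204 [201, 202, 203, 204, 205, 206, 207, 208] [ 0.5581 -0.0429  0.0117]
3 212 [202, 203, 204, 205, 206, 207, 208, 209] [ 0.565  -0.0485  0.0097]
3 220 [203, 204, 205, 206, 207, 208, 209, 210, 221, 222, 223, 224, 225, 226, 227, 228] [ 0.5793 -0.0499 -0.0008]
3 228 [204, 205, 206, 207, 208, 209, 210, 223, 224, 225, 226, 227, 228, 229, 230, 231] [ 0.5913 -0.0495 -0.0007]
3 236 [205, 206, 207, 208, 209, 210, 211, 212, 226, 227, 228, 229, 230, 231, 232, 233] [ 0.5952 -0.059  -0.0014]
3 244 [209, 210, 211, 212, 213, 214, 215, 216, 217, 218, 219, 220, 221, 222, 223, 224, 225, 226, 227, 228, 229, 230, 231, 232] [ 0.6006 -0.0612  0.0076]
```

```bash
python3 - <<'E'
from h import *
a=cv2.imread('pics/m2.png');b=cv2.imread('pics/m3.png')
cv2.imwrite('pics/mm.png',cv2.resize(np.hstack([a,b]),(800,312)))
E
```

```text
(no output)
```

View pics/mm.png

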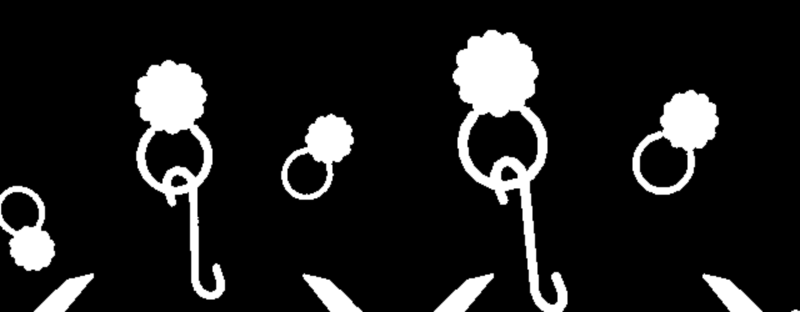

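View pics/w3crop.png

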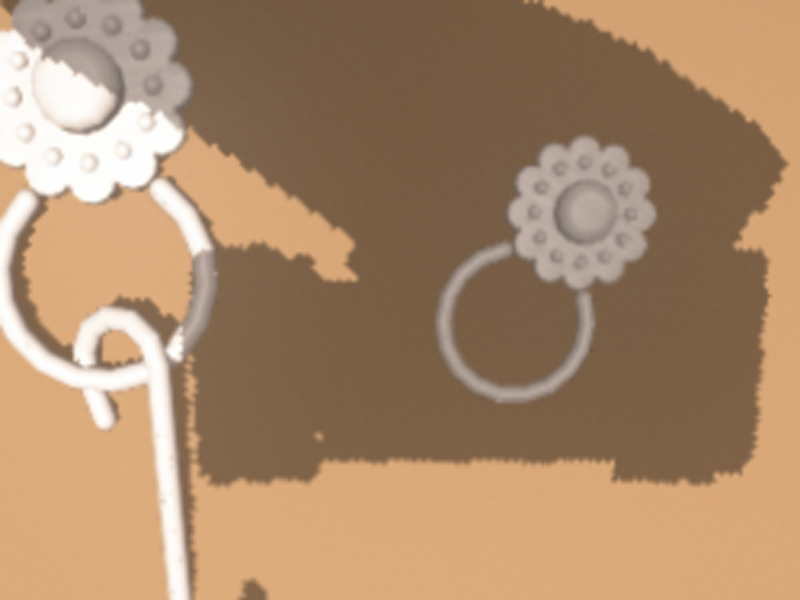

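```bash
python3 - <<'E'
from seg import *
def shank(t,r0,r1):
    im,d,c=L('wrist'+t);m=metal(im);pts=[]
    for r in range(r0,r1):
        cs=np.where(m[r,180:290])[0]+180
        g=np.split(cs,np.where(np.diff(cs)>1)[0]+1)
        g=[x for x in g if 4<=len(x)<=9]
        g=g[1] if (r<r0+0 ) else [x for x in g][0]
        pts.append((g.mean(),r))
    p=np.array(pts); o,D=ray(c,p); n=np.linalg.svd(D)[2][2]; return c,o,n,p
c2,o2,n2,p2=shank('2',165,212)
c3,o3,n3,p3=shank('3',163,216)
u=np.cross(n2,n3);u/=np.linalg.norm(u);u*=-np.sign(u[0])
X0=np.linalg.lstsq(np.array([n2,n3,u]),np.array([n2@o2,n3@o3,u@np.array([.545,-.032,.01])]),rcond=None)[0]
print('dir',u,'yaw',np.arctan2(u[1],u[0]),'pitch',np.arcsin(u[2]),X0, np.degrees(np.arccos(abs(n2@n3))))
# features
f2=[(235,76.5)];
pk={'2':dict(freeEnd=(268,241.5),caughtTop=(243,133),tip=(237,163)),}
im,d,c=L('wrist2');P2=cloud(c,d);m2=metal(im)
im,d,cc=L('wrist3');P3=cloud(cc,d);m3=metal(im)
for P,m,nm in((P2,m2,'2'),(P3,m3,'3')):
    Q=P[:250].reshape(-1,3)[m[:250].ravel()>0]
    Q=Q[(np.hypot(Q[:,0]-.5,Q[:,1])<.14)&(Q[:,2]<.05)&(Q[:,2]>-.01)]
    e=u[:2]/np.linalg.norm(u[:2]);nn=np.array([-e[1],e[0]])
    s=(Q[:,:2]-X0[:2])@e;w=(Q[:,:2]-X0[:2])@nn
    A=(s<0.03)&(np.abs(w)<.06)
    print(nm,'smin',s[A].min(),'w',w[A].min(),w[A].max())
    for lo in np.arange(-.065,.06,.01):
        k=(s>lo)&(s<lo+.01)&(abs(w)<.003);print(round(lo+.005,3),Q[k,2].max().round(4) if k.any() else None,end=' | ')
    b=Q[Q[:,2]>.0185]; print('boss',len(b),b.mean(0), b[:,2].max(), np.median(b[:,:2],0))
E
```

```text
dir [-0.72921496  0.60091648  0.32732999] yaw 2.4523525077969386 pitch 0.3334765106889969 [ 0.54550104 -0.03264858  0.01230686] 11.203822330798724
2 smin -0.07135787539356685 w -0.028988312401909976 0.024471313619038985
-0.06 0.0067 | -0.05 0.0073 | -0.04 0.0091 | -0.03 0.0106 | -0.02 0.0115 | -0.01 0.0145 | 0.0 0.0141 | 0.01 0.0162 | 0.02 0.0174 | 0.03 0.0191 | 0.04 0.0202 | 0.05 0.0203 | 0.06 0.0142 | boss 469 [0.46025492 0.02091751 0.02009933] 0.022669404334394738 [0.44131854 0.02914121]
3 smin -0.07073002508642688 w -0.02801049022885336 0.025196143851533813
-0.06 0.0071 | -0.05 0.0071 | -0.04 0.0087 | -0.03 0.0099 | -0.02 0.0118 | -0.01 0.0128 | 0.0 0.0146 | 0.01 0.0155 | 0.02 0.0176 | 0.03 0.0189 | 0.04 0.0209 | 0.05 0.0205 | 0.06 0.0166 | boss 620 [0.45785005 0.02213853 0.02012912] 0.02279003923865769 [0.44098858 0.02947557]
```

Request:
send_rows(
  steps=[-0.015,-0.022,-0.04,0.04,-0.03,-0.044,-0.08,0.04,-0.03,-0.044,-0.1,0.04,-0.03,-0.044,-0.1,0.04,-0.03,-0.044,-0.1,0.04],
  claw=0.45,
)

```text
clock: 2.98
tcp_pos: [0.5507, -0.0352, 0.0577]
ee_rot: [0.001, 0.333, 0.943, 0.0]
wrist_force: [0.2, 0.4, -0.1]
width: 0.0474
```

```bash
python3 look.py 4 wrist; python3 - <<'E'
from seg import *
im,d,c=L('wrist4');cv2.imwrite('pics/w4c.png',cv2.resize(im,(768,576))[:,:,::-1])
s=env.state();t=s['tcp_pos']
yaw=2*np.arctan2(s['ee_rot'][2],s['ee_rot'][1])-np.pi/2;print(yaw)
j=np.array([np.cos(yaw),np.sin(yaw),0])
m=np.array([.550,-.036,.0105]);e=np.array([np.cos(2.46),np.sin(2.46),0])
print(proj(c,[m,m+.03*e,m-.03*e,t,t+[0,0,-.011],t+[0,0,-.011]+.021*j,t+[0,0,-.011]-.021*j]).round(0).tolist())
E
```

```text
3.02 [ 0.551  -0.035   0.0578] [ 0.3   0.76 -0.45  1.92  0.56  0.6   0.37] [1.000e-03 3.330e-01 9.429e-01 3.000e-04] [ 0.2  0.6 -0.8] 0.044133448597409634
0.8917524235254324
[[256.0, 215.0], [256.0, 172.0], [256.0, 255.0], [258.0, 240.0], [258.0, 233.0], [294.0, 233.0], [221.0, 233.0]]
```

View pics/w4c.png

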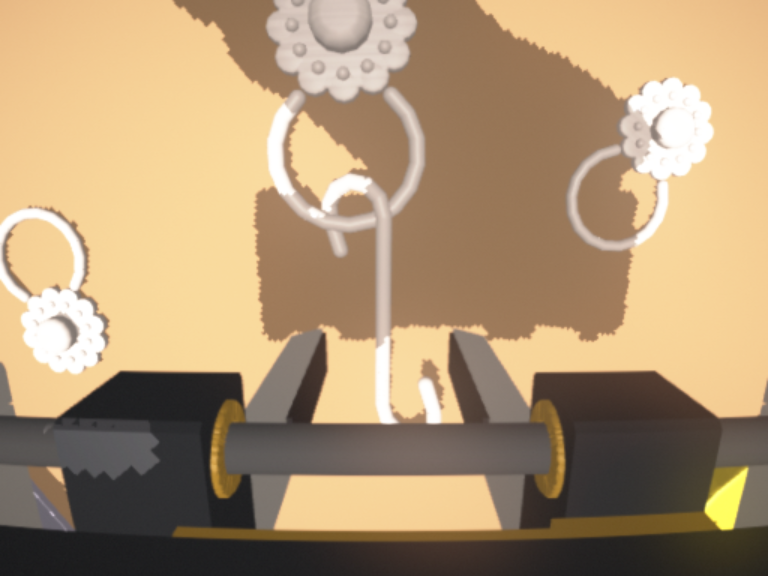

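Request:
send_rows(
  steps=[0,0,-0.015,0,0,0,-0.03,0,0,0,-0.04,0,0,0,-0.044,0,0,0,-0.044,0],
)

```text
clock: 3.65
tcp_pos: [0.55, -0.0348, 0.0122]
ee_rot: [-0.0, 0.333, 0.943, -0.0]
wrist_force: [0.7, 0.8, 0.4]
width: 0.0423
```

Request:
send_rows(
  steps=[0,0,0,0,0,0,0,0,0,0,0,0,0,0,0,0],
  claw=0,
)

```text
clock: 4.15
tcp_pos: [0.55, -0.0352, 0.0125]
ee_rot: [-0.0, 0.333, 0.943, -0.0]
wrist_force: [-0.2, -0.1, 1.7]
width: 0.006
```

```bash
python3 look.py 5 wrist scene; python3 - <<'E'
from seg import *
im,d,c=L('wrist5');cv2.imwrite('pics/w5c.png',cv2.resize(im,(768,576))[:,:,::-1])
im,d,c=L('scene5');cv2.imwrite('pics/s5c.png',cv2.resize(im[140:240,190:350],(800,500),interpolation=cv2.INTER_CUBIC)[:,:,::-1])
E
```

```text
4.25 [ 0.5501 -0.0351  0.0126] [ 0.26  0.82 -0.39  1.93  0.62  0.51  0.33] [-0.000e+00  3.330e-01  9.429e-01 -1.000e-04] [-0.4 -0.6  1.7] 0.005788102257527234
```

View pics/w5c.png

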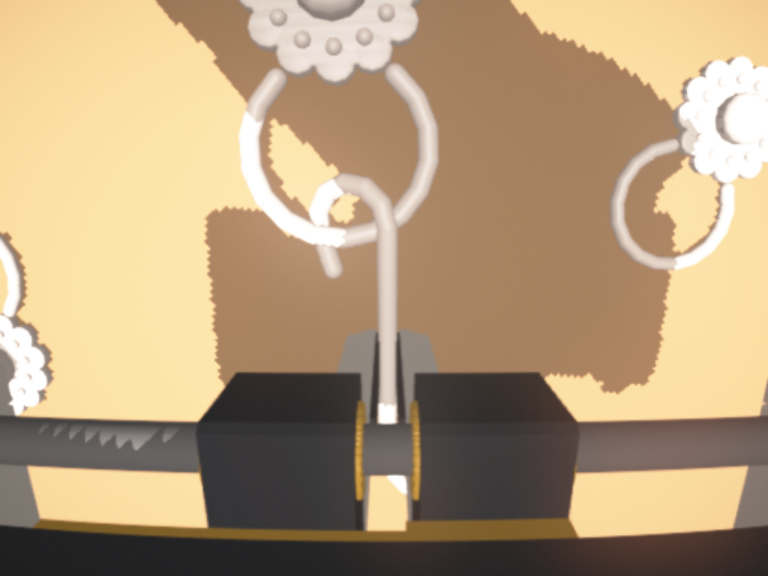

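View pics/s5c.png

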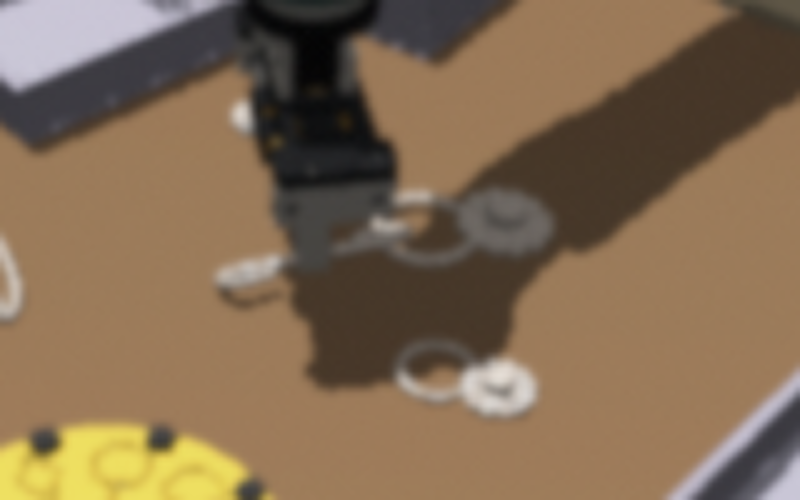

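```bash
python3 - <<'E'
from seg import *
im,d,c=L('wrist5');P=cloud(c,d)
t=np.array([.5501,-.0351,.0126]);e=np.array([np.cos(2.4625),np.sin(2.4625),0]);n=np.array([-e[1],e[0],0])
for nm,p,z in [('cross',(259,150),.017),('tip',(223,180),.004),('bendtop',(232,121),.018),('barmid',(232,159),.012)]:
    q=onplane(c,[p],z)[0];r=P[p[1],p[0]];print(nm,q.round(4),(q-t)@e,(q-t)@n,'depth',r.round(4),(r-t)@e,(r-t)@n)
N=16
for k in range(1,N+1):
    f=k/N;th=-np.radians(65)*f
    R=cv2.Rodrigues(np.array([0,0,th]))[0]
    d=.035*e+.014*f*e+R@(-.035*e)
    print(k,d.round(4),round(th,3))
E
```

```text
cross [ 0.5123 -0.0034  0.017 ] 0.04932767459109772 -0.0009469890774420649 depth [ 0.5122 -0.0033  0.0179] 0.04940390890389568 -0.0009442849413329193
tip [ 0.5136 -0.0299  0.004 ] 0.031684751024792956 0.018834273781716357 depth [ 0.5134 -0.0291  0.0076] 0.032337053081588955 0.01844406222042127
bendtop [ 0.4929 -0.0047  0.018 ] 0.06357862926336774 0.012280633232836121 depth [ 0.4927 -0.0049  0.0145] 0.06357190963642591 0.01255590280064117
barmid [ 0.5075 -0.0175  0.012 ] 0.04422231372997566 0.013037628688106935 depth [ 0.5075 -0.0174  0.0122] 0.04425074995470109 0.013018154957844103
1 [-0.0023 -0.0013  0.    ] -0.071
2 [-0.0047 -0.0025  0.    ] -0.142
3 [-0.0073 -0.0036  0.    ] -0.213
4 [-0.01   -0.0045  0.    ] -0.284
5 [-0.0127 -0.0053  0.    ] -0.355
6 [-0.0156 -0.006   0.    ] -0.425
7 [-0.0185 -0.0065  0.    ] -0.496
8 [-0.0215 -0.0068  0.    ] -0.567
9 [-0.0246 -0.007   0.    ] -0.638
10 [-0.0277 -0.0069  0.    ] -0.709
11 [-0.0308 -0.0068  0.    ] -0.78
12 [-0.034  -0.0064  0.    ] -0.851
13 [-0.0371 -0.0059  0.    ] -0.922
14 [-0.0403 -0.0051  0.    ] -0.993
15 [-0.0434 -0.0043  0.    ] -1.064
16 [-0.0465 -0.0032  0.    ] -1.134
```

```bash
python3 - <<'E'
from seg import *
from scipy.optimize import least_squares
t=np.array([.5501,-.0351,.0126]);e=np.array([np.cos(2.4625),np.sin(2.4625),0]);n=np.array([-e[1],e[0],0])
for nm in ['wrist2','wrist3','wrist4','wrist5']:
    im,d,c=L(nm);P=cloud(c,d);m=metal(im)
    Q=P[:250].reshape(-1,3)[m[:250].ravel()>0]
    r=Q-t;H=np.c_[r@e,r@n,Q[:,2]]
    k=(H[:,2]>.001)&(H[:,2]<.03)&(abs(H[:,1]-.01)<.06)&(H[:,0]>-.08)&(H[:,0]<.17);H=H[k]
    b=H[(H[:,2]>.0175)&(H[:,0]>.1)]
    bc=(b[:,:2].min(0)+b[:,:2].max(0))/2
    rg=H[(H[:,0]>.03)&(H[:,0]<.105)&(abs(H[:,1]-.013)<.04)]
    # ring: iterative annulus
    cx=np.array([.073,.014])
    for _ in range(30):
        q=rg[np.abs(np.hypot(*(rg[:,:2]-cx).T)-.031)<.006]
        s=least_squares(lambda p:np.hypot(*(q[:,:2]-p).T)-.031,cx,loss='soft_l1',f_scale=.002);cx=s.x
    tipk=H[(H[:,1]>.012)&(H[:,1]<.03)&(H[:,0]<.04)&(H[:,0]>.01)]
    bend=H[(H[:,1]>0)&(H[:,1]<.027)&(H[:,0]>.05)&(H[:,0]<.075)]
    print(nm,'boss',bc.round(4),'ring',cx.round(4),len(q),'tip minx',tipk[:,0].min().round(4) if len(tipk) else 0,'bend maxx',bend[:,0].max().round(4),'free end',H[:,0].min().round(4))
    if nm in('wrist5',):
        v=np.zeros((400,600,3),np.uint8)
        for a,bb,z in H: cv2.circle(v,(int(500-(bb+.04)*5000) if 0 else int((a+.02)*4000),int(200-(bb-.013)*4000)),2,(0,int(z*10000),255-int(z*10000)),-1)
        cv2.imwrite('pics/plan.png',v)
E
```

```text
wrist2 boss [0.1286 0.0177] ring [0.0748 0.0167] 1036 tip minx 0.0298 bend maxx 0.0658 free end -0.0605
wrist3 boss [0.1283 0.0182] ring [0.0747 0.0162] 1533 tip minx 0.0297 bend maxx 0.0667 free end -0.0611
wrist4 boss [0.125  0.0182] ring [0.0745 0.0168] 3273 tip minx 0.029 bend maxx 0.0667 free end -0.0271
wrist5 boss [0.1176 0.0177] ring [0.0744 0.0159] 5343 tip minx 0.0288 bend maxx 0.0666 free end -0.0064
```

View pics/plan.png

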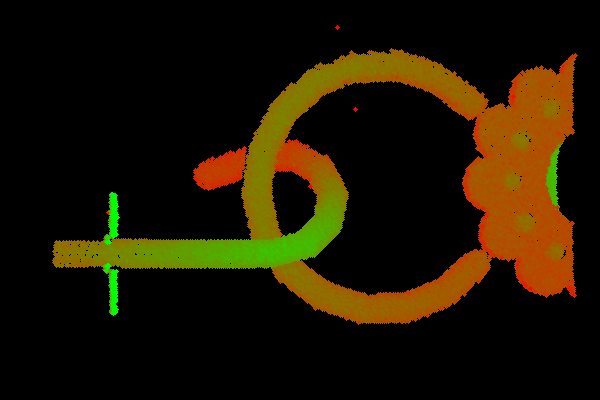

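```bash
python3 - <<'E'
from seg import *
e=np.array([np.cos(2.4625),np.sin(2.4625),0])
N=24;D=[np.zeros(4)]
for k in range(1,N+1):
    f=k/N;th=-np.radians(65)*f
    R=cv2.Rodrigues(np.array([0,0,th]))[0]
    d=.0375*e+.014*f*e+R@(-.0375*e);D.append(np.r_[d,th])
D=np.array(D)
for a in(0,8,16): print((D[a+1:a+9]-D[a]).round(4).tolist())
E
```

```text
[[-0.0016, -0.001, 0.0, -0.0473], [-0.0033, -0.0019, 0.0, -0.0945], [-0.005, -0.0028, 0.0, -0.1418], [-0.0068, -0.0036, 0.0, -0.1891], [-0.0086, -0.0043, 0.0, -0.2363], [-0.0105, -0.005, 0.0, -0.2836], [-0.0124, -0.0056, 0.0, -0.3309], [-0.0144, -0.0062, 0.0, -0.3782]]
[[-0.002, -0.0005, 0.0, -0.0473], [-0.0041, -0.0009, 0.0, -0.0945], [-0.0062, -0.0012, 0.0, -0.1418], [-0.0083, -0.0014, 0.0, -0.1891], [-0.0104, -0.0016, 0.0, -0.2363], [-0.0126, -0.0017, 0.0, -0.2836], [-0.0148, -0.0016, 0.0, -0.3309], [-0.017, -0.0016, 0.0, -0.3782]]
[[-0.0022, 0.0002, 0.0, -0.0473], [-0.0044, 0.0004, 0.0, -0.0945], [-0.0067, 0.0008, 0.0, -0.1418], [-0.0089, 0.0012, 0.0, -0.1891], [-0.0111, 0.0017, 0.0, -0.2363], [-0.0133, 0.0023, 0.0, -0.2836], [-0.0155, 0.0029, 0.0, -0.3309], [-0.0177, 0.0037, 0.0, -0.3782]]
```

Request:
send_rows(
  steps=[0,0,0.001,0,0,0,0.002,0,0,0,0.003,0,0,0,0.003,0],
)

```text
clock: 4.75
tcp_pos: [0.5501, -0.0349, 0.0155]
ee_rot: [-0.0, 0.333, 0.943, 0.0]
wrist_force: [-1.8, 0.8, -1.5]
width: 0.0062
```

Request:
send_rows(
  steps=[-0.0016,-0.001,0,-0.047,-0.0033,-0.0019,0,-0.095,-0.005,-0.0028,0,-0.142,-0.0068,-0.0036,0,-0.189,-0.0086,-0.0043,0,-0.236,-0.0105,-0.005,0,-0.284,-0.0124,-0.0056,0,-0.331,-0.0144,-0.0062,0,-0.378,-0.0144,-0.0062,0,-0.378],
)

```text
clock: 5.88
tcp_pos: [0.5354, -0.0411, 0.0155]
ee_rot: [-0.0, 0.504, 0.863, -0.0]
wrist_force: [0.9, -0.1, -2.0]
width: 0.0061
```

```bash
python3 look.py 6 wrist; python3 - <<'E'
from seg import *
im,d,c=L('wrist6');cv2.imwrite('pics/w6c.png',cv2.resize(im[:300],(768,450))[:,:,::-1])
E
```

```text
5.92 [ 0.5355 -0.041   0.0155] [ 0.21  0.79 -0.29  1.97  0.5   0.45  0.07] [-2.000e-04  5.041e-01  8.636e-01 -1.000e-04] [-0.4  0.4 -1.4] 0.00622074755878297
```

View pics/w6c.png

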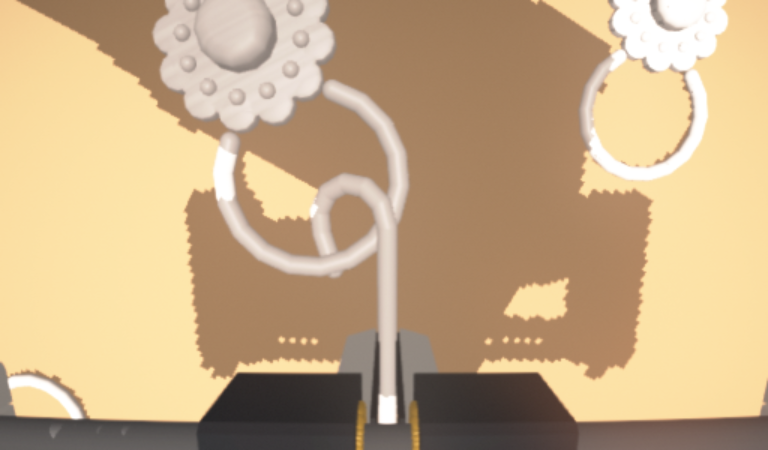

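The point is now just under the bar at about (330,265), and forces are about 2 N. I'll continue.

Request:
send_rows(
  steps=[-0.002,-0.0005,0,-0.047,-0.0041,-0.0009,0,-0.095,-0.0062,-0.0012,0,-0.142,-0.0083,-0.0014,0,-0.189,-0.0104,-0.0016,0,-0.236,-0.0126,-0.0017,0,-0.284,-0.0148,-0.0016,0,-0.331,-0.017,-0.0016,0,-0.378,-0.017,-0.0016,0,-0.378],
)

```text
clock: 7.05
tcp_pos: [0.5186, -0.0428, 0.0156]
ee_rot: [0.0, 0.658, 0.753, -0.0]
wrist_force: [-0.3, -0.5, -1.1]
width: 0.006
```

```bash
python3 look.py 7 wrist; python3 - <<'E'
from seg import *
im,d,c=L('wrist7');cv2.imwrite('pics/w7c.png',cv2.resize(im[:300],(768,450))[:,:,::-1])
E
```

```text
7.1 [ 0.5189 -0.0427  0.0156] [ 0.15  0.77 -0.19  2.02  0.36  0.38 -0.18] [1.000e-04 6.574e-01 7.536e-01 1.000e-04] [ 0.  -0.2 -1.3] 0.005509689378402973
```

View pics/w7c.png

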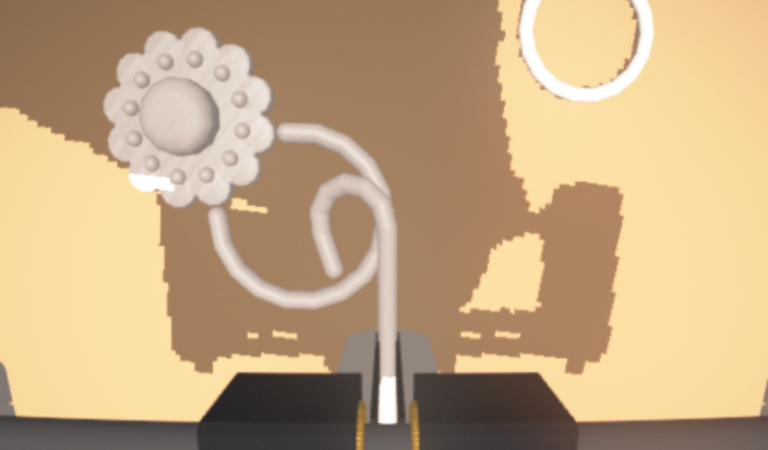

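The point at (333,270) is clear of the bar and inside the ring. I'll finish the turn and then lift slowly.

Request:
send_rows(
  steps=[-0.0022,0.0002,0,-0.047,-0.0044,0.0004,0,-0.095,-0.0067,0.0008,0,-0.142,-0.0089,0.0012,0,-0.189,-0.0111,0.0017,0,-0.236,-0.0133,0.0023,0,-0.284,-0.0133,0.0023,0.001,-0.284,-0.0133,0.0023,0.004,-0.284,-0.0133,0.0023,0.008,-0.284,-0.0133,0.0023,0.012,-0.284,-0.0133,0.0023,0.016,-0.284,-0.0133,0.0023,0.016,-0.284],
)

```text
clock: 8.6
tcp_pos: [0.5057, -0.0405, 0.0319]
ee_rot: [0.0, 0.758, 0.653, 0.0]
wrist_force: [-0.1, 0.2, -0.1]
width: 0.0056
```

```bash
python3 look.py 8 wrist; python3 - <<'E'
from seg import *
im,d,c=L('wrist8');cv2.imwrite('pics/w8c.png',cv2.resize(im[:300],(768,450))[:,:,::-1])
E
```

```text
8.65 [ 0.5056 -0.0405  0.0317] [ 0.11  0.73 -0.13  2.05  0.24  0.38 -0.36] [1.000e-04 7.575e-01 6.529e-01 2.000e-04] [-0.  -0.1 -0.6] 0.005877053210087961
```

View pics/w8c.png

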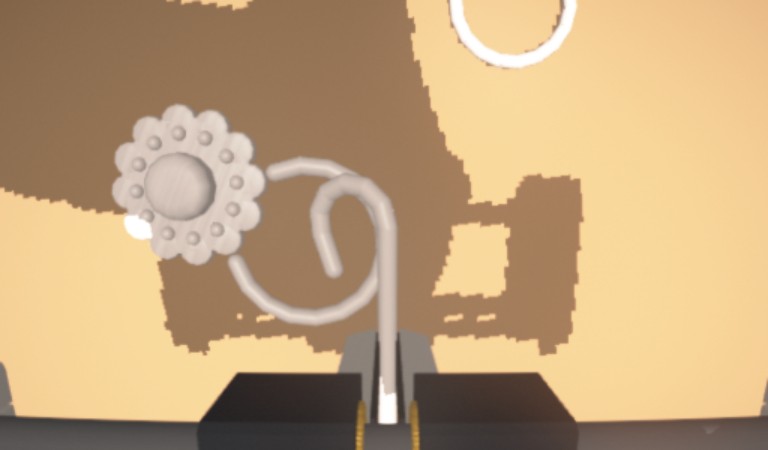

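Request:
send_rows(
  steps=[0,0,0.03,0,0,0,0.06,0,0,0,0.09,0,0,-0.03,0.12,0,-0.002,-0.08,0.12,0.02,-0.004,-0.13,0.12,0.04,-0.006,-0.18,0.12,0.06,-0.008,-0.23,0.12,0.06,-0.009,-0.27,0.12,0.06,-0.009,-0.295,0.12,0.06,-0.009,-0.295,0.12,0.06,-0.009,-0.295,0.12,0.06],
)

```text
clock: 10.15
tcp_pos: [0.4965, -0.3336, 0.1512]
ee_rot: [-0.001, 0.737, 0.676, 0.0]
wrist_force: [0.9, 0.3, -0.8]
width: 0.006
```

```bash
python3 look.py 9 wrist top scene; python3 - <<'E'
from seg import *
im,d,c=L('wrist9');P=cloud(c,d)
s=env.state();t=s['tcp_pos'];m=metal(im)
R=P-t; yaw=2*np.arctan2(s['ee_rot'][2],s['ee_rot'][1]);e=np.array([np.cos(yaw),np.sin(yaw),0]);n=np.array([-e[1],e[0],0])
A=R@e;B=R@n;Z=R[...,2]
print('yaw',yaw)
for lo in np.arange(0,.07,.01):
    k=(A>lo)&(A<lo+.01)&(abs(B)<.004)&(Z>-.05);print('shank',lo,np.median(Z[k]) if k.any() else 0)
k=(A>.02)&(A<.04)&(B>.01)&(B<.03)&(Z>-.08)&(Z<.03);print('tip',A[k].min(),B[k].mean(),np.median(Z[k]))
print('floor', [ (P[r,q].round(4).tolist()) for r,q in [(60,250),(100,200),(150,300)]])
E
```

```text
10.3 [ 0.4969 -0.3336  0.1515] [ 0.71  0.64 -0.26  1.73  0.21  0.8   0.27] [-3.000e-04  7.367e-01  6.762e-01  3.000e-04] [ 0.2  0.  -0.3] 0.005860324807810143
yaw 1.48524104508488
shank 0.0 0.030588911133493962
shank 0.01 0.10884411648647402
shank 0.02 0.10531887702449727
shank 0.03 0.09274898753172911
shank 0.04 0.004665430425783906
shank 0.05 0.005334291248537307
shank 0.06 0.167072035043138
shank 0.07 0
tip 0.02971244034537021 0.019297738288511695 -0.007603380440802721
floor [[0.5005, -0.2129, 0.0002], [0.4581, -0.2487, 0.0498], [0.5413, -0.3004, 0.0033]]
```

View pics/wrist9.png

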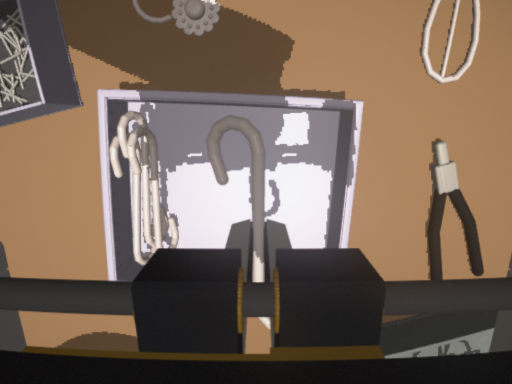

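View pics/top9.png

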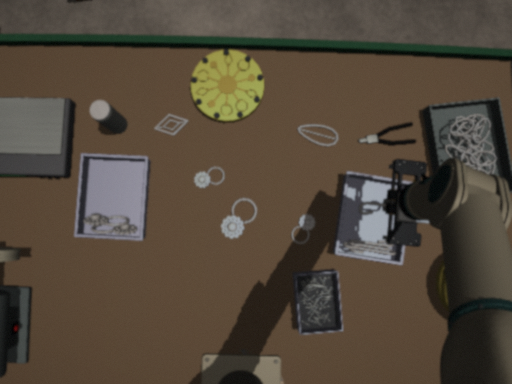

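```bash
python3 - <<'E'
from seg import *
im,d,c=L('wrist9')
P=onplane(c,[(101,94),(360,101)],.05);print(P)  # outer +y corners
m=P.mean(0);v=P[1]-P[0];print(np.linalg.norm(v[:2]),np.arctan2(v[1],v[0]))
ex=v/np.linalg.norm(v);ey=np.array([-ex[1],ex[0],0]);cen=m-.085*ey;print('centre',cen)
t=np.array([.4968,-.3336,.15]);print('tcp in tub',(t-cen)@ex,(t-cen)@ey)
E
```

```text
[[ 0.37746093 -0.23560965  0.05      ]
 [ 0.58677632 -0.2601638   0.05      ]]
0.21075065549735664 -0.11677325909783229
centre [ 0.47221544 -0.33230785  0.05      ]
tcp in tub 0.0245676755493018 0.00158094999178021
```

Request:
send_rows(
  steps=[0,0,-0.03,0,0,0,-0.06,0,0,0,-0.09,0,0,0,-0.11,0,0,0,-0.12,0,0,0,-0.127,0,0,0,-0.13,0,0,0,-0.132,0,0,0,-0.133,0,0,0,-0.133,0],
)

```text
clock: 11.55
tcp_pos: [0.4966, -0.3356, 0.0187]
ee_rot: [0.0, 0.738, 0.675, 0.0]
wrist_force: [-0.6, 0.4, -0.5]
width: 0.006
```

Request:
send_rows(
  steps=[0,0,-0.001,0,0,0,-0.002,0,0,0,-0.003,0,0,0,-0.003,0],
)

```text
clock: 12.05
tcp_pos: [0.497, -0.3355, 0.0161]
ee_rot: [0.0, 0.738, 0.675, 0.0]
wrist_force: [-0.6, 0.5, 4.6]
width: 0.0059
```

Contact at 4.6 N, so the hook is on the floor. Releasing.

Request:
send_rows(
  steps=[0,0,0,0,0,0,0,0,0,0,0,0,0,0,0,0,0,0,0,0],
  claw=0.3,
)

```text
clock: 12.68
tcp_pos: [0.4962, -0.3355, 0.0154]
ee_rot: [-0.0, 0.738, 0.675, -0.0]
wrist_force: [-1.0, -0.5, 1.1]
width: 0.028
```

Request:
send_rows(
  steps=[0,0,0.01,0,0,0,0.03,0,0,0,0.06,0,0,0,0.1,0,0,0,0.13,0,0,0,0.13,0],
)

```text
clock: 13.42
tcp_pos: [0.4989, -0.3364, 0.1485]
ee_rot: [0.003, 0.737, 0.675, 0.001]
wrist_force: [-0.6, -0.3, -0.3]
width: 0.0282
```

```bash
python3 look.py 10 wrist scene; python3 - <<'E'
from seg import *
im,d,c=L('wrist10');P=cloud(c,d);cv2.imwrite('pics/w10c.png',cv2.resize(im,(768,576))[:,:,::-1])
im,d,c=L('scene10');cv2.imwrite('pics/s10c.png',cv2.resize(im[110:230,150:310],(800,600),interpolation=cv2.INTER_CUBIC)[:,:,::-1])
E
```

```text
13.53 [ 0.4966 -0.3354  0.1455] [ 0.71  0.65 -0.26  1.73  0.22  0.79  0.26] [3.000e-04 7.375e-01 6.754e-01 2.000e-04] [ 0.3  0.1 -1.1] 0.0280543501149294
```

View pics/w10c.png

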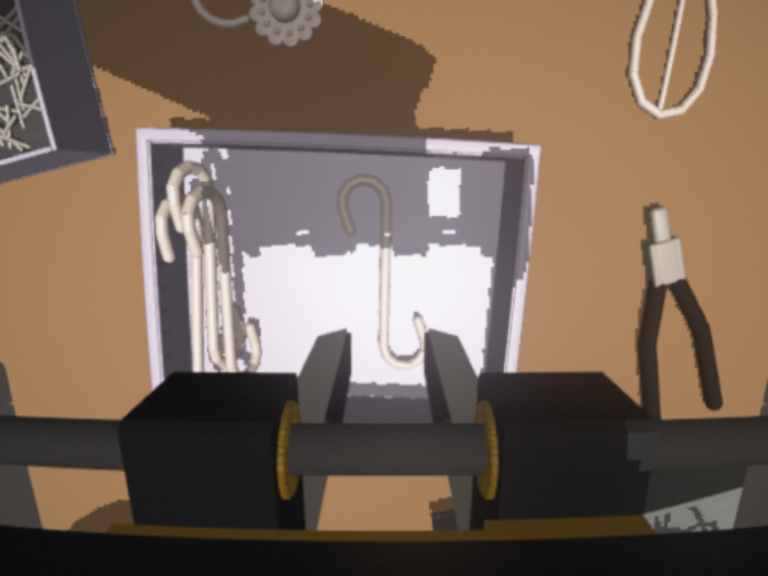

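View pics/s10c.png

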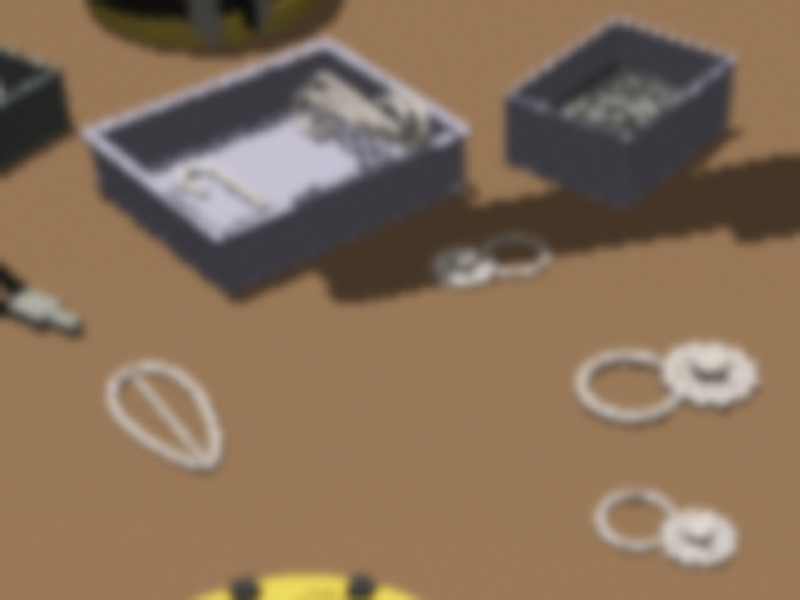

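```bash
python3 - <<'E'
from seg import *
im,d,c=L('top9')
a=onplane(c,[(232,227)],.018)[0];b=onplane(c,[(245,211)],.004)[0];v=b-a
print(a,b,np.linalg.norm(v[:2]),np.arctan2(v[1],v[0]))
E
```

```text
[0.43601608 0.03334266 0.018     ] [4.79462571e-01 3.56746299e-04 4.00000000e-03] 0.05454968405795777 -0.6493827716040674
```

Request:
send_rows(
  steps=[-0.008,0.04,0,-0.1,-0.016,0.09,0,-0.2,-0.024,0.14,0,-0.3,-0.032,0.19,0,-0.4,-0.04,0.24,0,-0.5,-0.05,0.29,0,-0.565,-0.06,0.33,0,-0.565,-0.07,0.35,0,-0.565,-0.07,0.35,0,-0.565,-0.07,0.35,0,-0.565],
  claw=0.55,
)

```text
clock: 14.78
tcp_pos: [0.4267, 0.0135, 0.145]
ee_rot: [0.0, 0.897, 0.442, -0.0]
wrist_force: [0.0, -0.2, 0.5]
width: 0.0515
```

```bash
python3 look.py 11 wrist
```

```text
14.82 [0.4268 0.0133 0.1451] [-0.05  0.44 -0.06  2.19  0.06  0.52 -0.81] [ 2.000e-04  8.970e-01  4.421e-01 -2.000e-04] [0.1 0.4 0.1] 0.05157093200502422
```

Request:
send_rows(
  steps=[0.02,-0.015,-0.02,0,0.04,-0.03,-0.03,0,0.04,-0.03,-0.03,0,0.04,-0.03,-0.03,0],
)

```text
clock: 15.32
tcp_pos: [0.4657, -0.0158, 0.1154]
ee_rot: [-0.0, 0.897, 0.442, -0.0]
wrist_force: [-0.0, 0.2, 0.2]
width: 0.0519
```

```bash
python3 look.py 12 wrist;  python3 - <<'E'
from seg import *
a=L('wrist11')[0];b=L('wrist12')[0]
cv2.imwrite('pics/w1112.png',cv2.resize(np.hstack([a,b]),(800,300))[:,:,::-1])
E
```

```text
15.38 [ 0.4657 -0.0154  0.1156] [ 0.02  0.53 -0.06  2.11  0.07  0.5  -0.75] [-2.000e-04  8.966e-01  4.428e-01 -3.000e-04] [-0.6 -0.4 -0.2] 0.051581388401447
```

View pics/w1112.png

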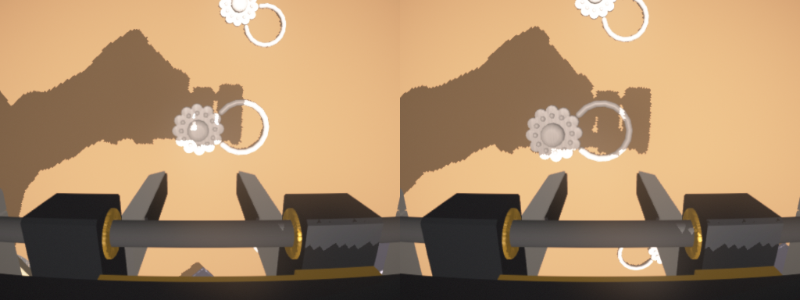

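```bash
python3 - <<'E'
from seg import *
from scipy.optimize import least_squares
cs=[];ps=[]
for nm,col in(('wrist11',255),('wrist12',195)):
    im,d,c=L(nm);P=cloud(c,d);m=metal(im)>0
    near=np.hypot(P[...,0]-.438,P[...,1]-.032)<.04
    bm=m&near&(P[...,2]>.014)&(P[...,2]<.03)
    v,u=np.where(bm);px=((u.min()+u.max())/2,(v.min()+v.max())/2);ps.append((u.mean(),v.mean()));cs.append(c)
    Q=P[bm];print(nm,len(Q),'boss',Q.mean(0).round(4),((Q.min(0)+Q.max(0))/2).round(4),Q[:,2].max(),np.ptp(Q[:,:2],axis=0),px,ps[-1])
    rm=m&(np.hypot(P[...,0]-.438,P[...,1]-.032)<.1)&(np.hypot(P[...,0]-.438,P[...,1]-.032)>.038)&(P[...,2]>.003)&(P[...,2]<.03)
    q=P[rm];s=least_squares(lambda p:np.hypot(*(q[:,:2]-p).T)-.031,[.479,0],loss='soft_l1',f_scale=.002);print('ring',s.x,len(q),np.median(q[:,2]))
    dm=m&near&(P[...,2]>.003)&(P[...,2]<.012);print('disc z',np.median(P[dm][:,2]))
    w=s.x-Q.mean(0)[:2];print('axis',np.arctan2(w[1],w[0]),np.hypot(*w))
print(tri(cs[0],[ps[0]],cs[1],[ps[1]]))
E
```

```text
wrist11 572 boss [0.4379 0.0338 0.0183] [0.4378 0.0333 0.0177] 0.021269083615804596 [0.02421164 0.02493127] (np.float64(253.0), np.float64(167.5)) (np.float64(253.12762237762237), np.float64(167.63986013986013))
ring [0.48069747 0.0042827 ] 1080 0.006179224869738126
disc z 0.006193104005342842
axis -0.6044188626842769 0.0519775207536891
wrist12 717 boss [0.4386 0.0335 0.0182] [0.438  0.0334 0.0175] 0.021042007875176794 [0.02497066 0.02530499] (np.float64(195.0), np.float64(173.0)) (np.float64(194.60808926080892), np.float64(173.2189679218968))
ring [0.48081961 0.0040157 ] 1301 0.006232757404525946
disc z 0.006240039899840538
axis -0.6093811814626592 0.051494194429794915
[[4.37554133e-01 3.34435161e-02 1.42247813e-02 7.78466016e-05]]
```

Request:
send_rows(
  steps=[-0.014,0.025,-0.015,0.04,-0.028,0.049,-0.04,0.04,-0.028,0.049,-0.06,0.04,-0.028,0.049,-0.06,0.04],
)

```text
clock: 15.88
tcp_pos: [0.4371, 0.0341, 0.0551]
ee_rot: [-0.0, 0.887, 0.461, -0.001]
wrist_force: [-0.5, -0.3, 0.2]
width: 0.0516
```

Request:
send_rows(
  steps=[0,0,-0.015,0,0,0,-0.027,0,0,0,-0.033,0,0,0,-0.035,0,0,0,-0.035,0],
)

```text
clock: 16.5
tcp_pos: [0.4389, 0.0332, 0.0211]
ee_rot: [0.0, 0.888, 0.461, 0.0]
wrist_force: [0.3, -0.0, 0.3]
width: 0.0515
```

```bash
python3 look.py 13 wrist
```

```text
16.55 [0.4388 0.0333 0.0211] [-0.01  0.71 -0.19  2.23  0.55  0.24 -1.3 ] [4.000e-04 8.876e-01 4.606e-01 4.000e-04] [ 1.2 -0.1  1. ] 0.05161254811680979
```

View pics/wrist13.png

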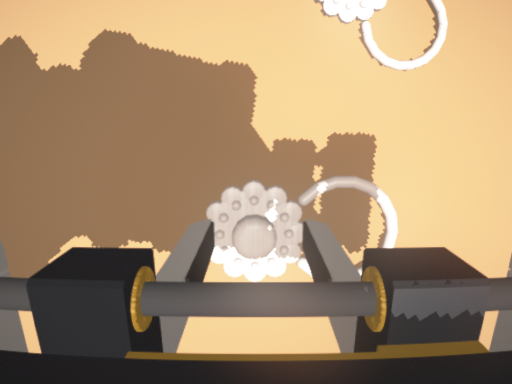

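Request:
send_rows(
  steps=[0,0,0,0,0,0,0,0,0,0,0,0,0,0,0,0,0,0,0,0],
  claw=0,
)

```text
clock: 17.18
tcp_pos: [0.4382, 0.0337, 0.0205]
ee_rot: [-0.0, 0.887, 0.461, -0.0]
wrist_force: [-1.5, 1.3, 4.6]
width: 0.0253
```

Request:
send_rows(
  steps=[0,0,0.005,0,0,0,0.015,0,0.005,0,0.03,0,0.01,0.01,0.05,0,0.02,0.02,0.08,0,0.02,0.02,0.11,0,0.02,0.02,0.11,0],
)

```text
clock: 18.05
tcp_pos: [0.4599, 0.0536, 0.1324]
ee_rot: [0.001, 0.888, 0.461, 0.002]
wrist_force: [0.2, -0.7, -3.5]
width: 0.0252
```

```bash
python3 look.py 14 wrist scene
```

```text
18.15 [0.458  0.0529 0.1303] [ 0.12  0.53 -0.42  2.11  0.39  0.58 -1.19] [ 1.000e-04  8.877e-01  4.604e-01 -2.000e-04] [-0.1 -0.9 -2.8] 0.024956214262527494
```

View pics/wrist14.png

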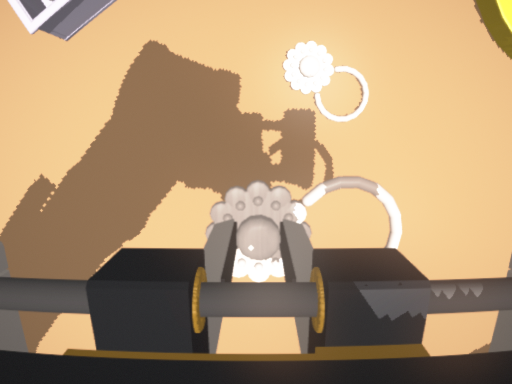

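View pics/scene14.png

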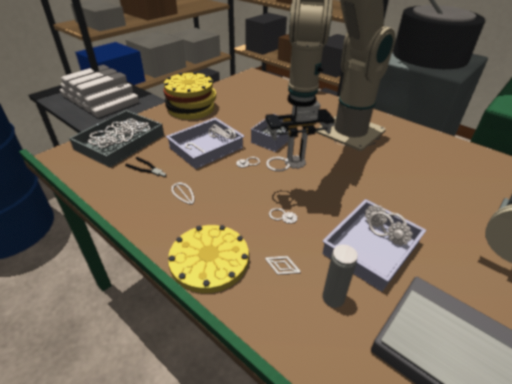

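```bash
python3 - <<'E'
from seg import *
im,d,c=L('top0');P=cloud(c,d)
k=(P[...,2]>.14)&(P[...,1]>.2)&(P[...,0]>.5)&(P[...,2]<.2);print('can top',P[k].mean(0),k.sum())
# rim points of medals tub by depth
k=(P[...,2]>.042)&(P[...,2]<.056)&(P[...,1]>.2)&(P[...,1]<.5)&(P[...,0]>.37)&(P[...,0]<.635)
m=k.astype(np.uint8);n,lab,st,_=cv2.connectedComponentsWithStats(m,connectivity=8);i=1+np.argmax(st[1:,4])
q=P[lab==i][:,:2].astype(np.float32);print(cv2.minAreaRect(q*1000),len(q))
print('stuff',[P[r,110].round(3).tolist() for r in (205,212,218,224,230)])
E
cp pics/top0.png /tmp; python3 - <<'E'
import sys;sys.path.insert(0,'.')
import cv2
im=cv2.imread('pics/top0.png');cv2.imwrite('pics/tubm.png',cv2.resize(im[85:255,60:200],None,fx=3.5,fy=3.5,interpolation=cv2.INTER_CUBIC))
E
```

```text
can top [0.70313857 0.35086206 0.1581045 ] 372
((507.1619873046875, 347.9111328125), (180.04757690429688, 217.9399871826172), 89.0633544921875) 1025
stuff [[0.485, 0.363, 0.004], [0.466, 0.362, 0.003], [0.45, 0.357, 0.019], [0.435, 0.339, 0.075], [0.419, 0.342, 0.061]]
```

View pics/tubm.png

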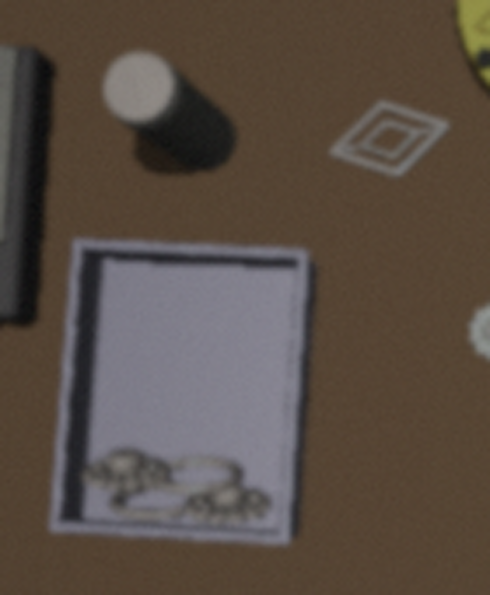

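Request:
send_rows(
  steps=[0.008,0.03,0.01,-0.08,0.016,0.065,0.02,-0.17,0.024,0.1,0.02,-0.27,0.032,0.135,0.02,-0.37,0.04,0.17,0.02,-0.47,0.048,0.205,0.02,-0.57,0.056,0.24,0.02,-0.67,0.064,0.275,0.02,-0.77,0.072,0.305,0.02,-0.87,0.075,0.323,0.02,-0.955,0.075,0.323,0.02,-0.955,0.075,0.323,0.02,-0.955],
)

```text
clock: 19.65
tcp_pos: [0.5329, 0.3746, 0.1491]
ee_rot: [0.001, 1.0, 0.002, -0.001]
wrist_force: [-1.0, 0.0, -3.0]
width: 0.0246
```

```bash
python3 look.py 15 wrist scene; python3 - <<'E'
from seg import *
im,d,c=L('scene15');cv2.imwrite('pics/s15c.png',cv2.resize(im[100:310,290:470],(686,600*800//800),interpolation=cv2.INTER_CUBIC)[:600,:,::-1])
E
```

```text
19.75 [0.5335 0.3746 0.1499] [-0.58  0.71 -0.13  1.57  0.11  0.87 -2.32] [ 9.0e-04  1.0e+00  1.1e-03 -4.0e-04] [ 0.9 -0.3 -2.6] 0.025157019046316276
```

View pics/wrist15.png

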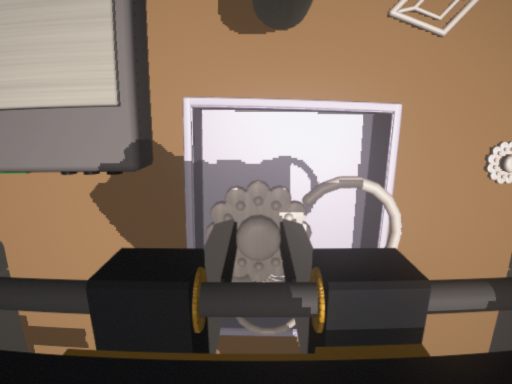

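View pics/s15c.png

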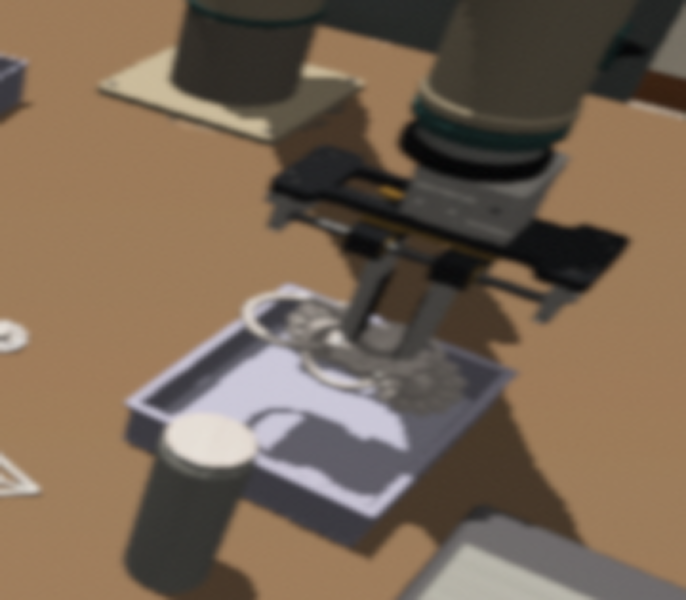

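```bash
python3 - <<'E'
from seg import *
im,d,c=L('wrist15');P=cloud(c,d);t=np.array([.5333,.3746,.1497])
for p in [(346,182),(377,190),(396,225),(310,200),(228,195),(258,190),(285,192)]: print(p,(P[p[1],p[0]]-t).round(4))
q=onplane(c,[(186,98),(399,106)],.05);print(q, (q[0]+q[1])/2)
E
```

```text
(346, 182) [ 0.0316 -0.0506 -0.0147]
(377, 190) [ 0.027  -0.0693 -0.0149]
(396, 225) [ 0.006  -0.0824 -0.0138]
(310, 200) [ 0.0211 -0.0302 -0.0142]
(228, 195) [ 0.0234  0.0171 -0.016 ]
(258, 190) [ 0.0267 -0.0003 -0.0146]
(285, 192) [ 0.0254 -0.0158 -0.0156]
[[0.61632482 0.43176596 0.05      ]
 [0.611752   0.25999884 0.05      ]] [0.61403841 0.3458824  0.05      ]
```

Request:
send_rows(
  steps=[0,0,-0.03,0,0,0,-0.06,0,0,0,-0.085,0,0,0,-0.105,0,0,0,-0.115,0,0,0,-0.12,0,0,0,-0.122,0,0,0,-0.122,0],
)

```text
clock: 20.75
tcp_pos: [0.5338, 0.3768, 0.029]
ee_rot: [-0.0, 1.0, 0.001, 0.0]
wrist_force: [-0.7, 0.4, -1.7]
width: 0.0251
```

Request:
send_rows(
  steps=[0,0,-0.001,0,0,0,-0.002,0,0,0,-0.003,0,0,0,-0.003,0],
)

```text
clock: 21.25
tcp_pos: [0.5334, 0.3765, 0.0254]
ee_rot: [0.0, 1.0, 0.001, -0.0]
wrist_force: [0.1, -0.3, -1.8]
width: 0.0251
```

Request:
send_rows(
  steps=[0,0,-0.0005,0,0,0,-0.001,0,0,0,-0.001,0,0,0,-0.001,0],
)

```text
clock: 21.75
tcp_pos: [0.5335, 0.3766, 0.0247]
ee_rot: [-0.0, 1.0, 0.001, 0.0]
wrist_force: [-0.5, -0.6, -0.6]
width: 0.0251
```

Weight is coming off the wrist (from -2.9 N to -0.6 N), so the medallion is touching the floor. Releasing.

Request:
send_rows(
  steps=[0,0,-0.0005,0,0,0,-0.0005,0,0,0,-0.0005,0],
)

```text
clock: 22.12
tcp_pos: [0.5335, 0.3765, 0.0246]
ee_rot: [-0.0, 1.0, 0.001, 0.0]
wrist_force: [-2.5, -1.9, 6.1]
width: 0.0248
```

Request:
send_rows(
  steps=[0,0,0,0,0,0,0,0,0,0,0,0,0,0,0,0,0,0,0,0],
  claw=0.45,
)

```text
clock: 22.75
tcp_pos: [0.5335, 0.3765, 0.0239]
ee_rot: [-0.0, 1.0, 0.001, 0.0]
wrist_force: [-0.4, 0.1, 0.5]
width: 0.0425
```

Request:
send_rows(
  steps=[0,0,0.01,0,0,0,0.03,0,0,0,0.06,0,0,0,0.1,0,0,0,0.15,0,0,-0.04,0.18,0,-0.02,-0.1,0.18,0,-0.04,-0.16,0.18,0,-0.06,-0.22,0.18,0,-0.06,-0.25,0.18,0,-0.06,-0.25,0.18,0],
)

```text
clock: 24.12
tcp_pos: [0.4738, 0.1237, 0.2056]
ee_rot: [0.0, 1.0, -0.001, 0.001]
wrist_force: [0.1, -0.1, 0.5]
width: 0.0422
```

```bash
python3 look.py 16 top scene; python3 - <<'E'
from seg import *
im,d,c=L('scene16');cv2.imwrite('pics/s16c.png',cv2.resize(im[190:300,310:440],(700,592),interpolation=cv2.INTER_CUBIC)[:,:,::-1])
im,d,c=L('top16');P=cloud(c,d)
# medallion height samples
k=(P[...,0]>.48)&(P[...,0]<.6)&(P[...,1]>.275)&(P[...,1]<.42)&(P[...,2]>.017);Q=P[k];print('boss top',len(Q),Q.mean(0).round(4),Q[:,2].max())
k=(abs(P[...,0]-.4965)<.05)&(abs(P[...,1]+.333)<.07);print('hook zone z max',P[k][:,2].max())
E
```

```text
24.23 [0.4741 0.1274 0.2052] [-0.21  0.42 -0.15  1.96  0.09  0.76 -1.98] [-7.0e-04  1.0e+00  1.4e-03  1.2e-03] [-0.5 -0.3  0.8] 0.04230767035240637
boss top 78 [0.5323 0.3748 0.0234] 0.028945078570586702
hook zone z max 0.01680616617554276
```

View pics/top16.png

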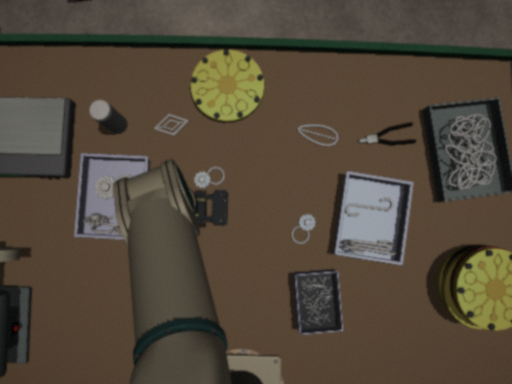

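View pics/s16c.png

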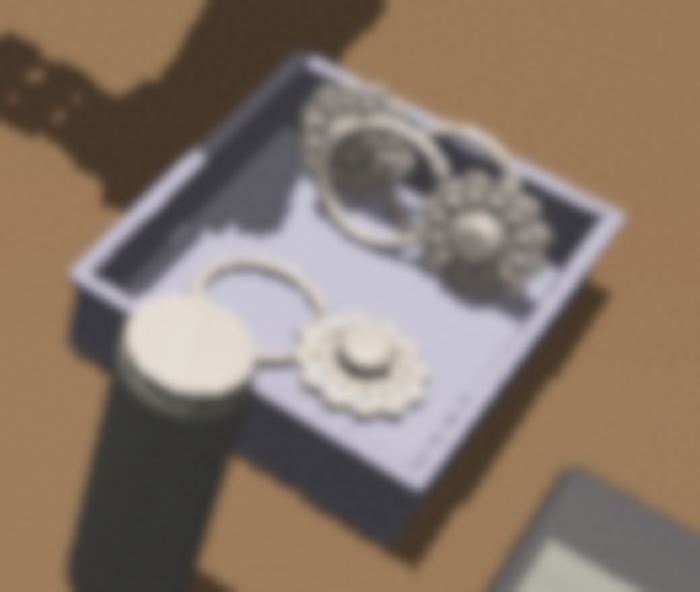

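Both parts lie flat in their tubs, and the bystanders are where they started. Handing in.

```bash
python3 -c "
from cell import env
print(env.finish_job())"
```

```text
the job is handed in; nothing more can be done
None
```

I unhooked the S-hook from the medallion, laid both flat in their tubs, and handed the job in at about 24 s of the 56 s allowed.

**Unhooking:** I gripped the shank across its middle, raised it 3 mm and turned it about 60 degrees clockwise while moving it along. The point passed under the bar and the hook lifted out. The wrist never read more than about 2.5 N during this. The force between the two parts themselves was not measured.

**Placing:** I lowered each part until it touched the tub floor and opened the gripper there. Contact readings were 4.6 N for the hook and about 6 N for the medallion.

**Last checks:**
- **Parts:** The pictures show the hook flat on free floor in the hooks tub and the medallion flat in the medallions tub. The top of the boss stands about 23 mm above the bench; 24 mm is expected for lying flat on the floor.
- **Surroundings:** By eye, the bystanders and look-alikes are where they started. The gripper is empty and clear.

**Disagreements:**
- **Where the shank crossed the bar:** I measured about 45 mm from the shank's middle, against the 35 mm in the text. I kept the text's pivot, because it still brought the point to the middle of the ring.
- **Hook tilt from two views:** The estimate from the two wrist views was poor (0.33 rad, against about 0.15 rad from depth), so I used the depth heights.
- **Hook height in the tub:** The overhead depth read up to 17 mm around the hook, where about 11 mm is expected. I put this down to edge noise and did not check it further.

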